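# Release the battery cover of a seed-moisture meter with a pick run along its seam

### The job

Open the battery cover of the seed-moisture meter that lies face down in its charging cradle: take the release pick out of its stand, feel for the open seam with its tip, and run it slowly along the seam, bearing lightly outward against the case rim, along the front side, round the rounded corner and along the left side, so that all three catches are pushed right back and the cover springs up. Then hang the pick upright in the stand again, and leave the other things on the desk where they are.

Things in the scene. Friction and masses are not known exactly. Their poses are not given: they have to be found in the camera images.
- cradle: Black charging cradle, fixed, 104 x 164 mm (x, y), 10 mm high. Origin: centre of its underside; +x to its back (away from the robot at yaw 0), +y left. The meter lies in it face down, stiffly, on rubber: a light grey case 92 x 150 mm, rim top at z = 50 mm, up to 3.5 mm off centre in x and in y and turned up to 0.03 rad - not measured, so its seam must be felt (or seen).
- seam_start (a point): Middle of the seam near the right-hand end of the front side, rim-top height: (-32.5, -50, 50) mm in the cradle's frame if the meter is dead centre. The seam, 7 mm wide and 9 deep, lies between the 10 mm thick rim and the dark grey cover, whose flange is its floor and ends 1.5 mm short of the rim. Front: the rim's inner face is x = -36, y from -65 to 47. The cover's top is 1 mm below the rim's.
- seam_corner (a point): Centre of the rounded front left corner, rim-top height: (-18, 47, 50) mm in the cradle's frame if the meter is dead centre. Round it the rim's inner face is a quarter circle of radius 18 mm, and the cover's edge one of 11 mm.
- seam_end (a point): Middle of the seam near its back end on the left side, rim-top height: (27, 61.5, 50) mm in the cradle's frame if the meter is dead centre. On the left side the rim's inner face is y = 65, x from -18 to 36 mm; there is no seam at the back and right.
- catch_a (a joint): First steel catch, in the rim at (-36, -20) mm in the meter; m pushed back: 0 = its nose stands 5 mm across the seam, over the flange; 0.005 = flush with the rim; stop at 0.0058. Nose 2 to 7.5 mm below the rim top, with an 11 mm ramp on each side, so a tip run along the rim cams it back. Slides stiffly (2 N) and stays. Frees the cover beyond 0.0036.
- catch_b (a joint): Second catch, at (-36, 25) mm in the meter, before the rounded corner; like catch_a.
- catch_c (a joint): Third catch, on the left side at (8, 65) mm in the meter; like catch_a, pushed back toward the left.
- cover (a joint): Dark grey cover, hinge angle in rad: 0 = shut, 0.60 = fully sprung open (its front edge about 40 mm up). A spring lifts it as soon as all three catches are back.
- pick_tip (a point): Lower end of the pick's tip, on its axis, 36 mm below the pick's origin.
- stand_seat (a point): Centre of the seat on the top of the stand's shelf, 50 mm above the desk: where the pick's origin is when it hangs in the stand.
- pick: Release pick, 100 mm long, 70 g: black flat handle 14 x 26 x 64 mm (x, y, z), below it a steel shank 7 mm thick whose lowest 16 mm are the 4 mm thick round tip. Origin: centre of the handle's lower end; +z up the handle. Hangs upright in the stand, handle up, at the stand's yaw. Grasp it across its 14 mm thickness (x).
- stand: Dark steel stand, fixed, base 84 x 96 mm (x, y), 61 mm high. Origin: centre of its underside, z up, +x to its back plate. Its shelf, top at z = 50 mm, has a slot 12 mm wide for the shank, open at the front (-x); the handle's lower end stands across the slot between flared lips 11 mm high, with 2.5 mm of play all round.
- tape_roll: Bystander: roll of brown packing tape lying flat, 94 mm across, 48 mm high; origin under its centre.
- marker_pen: Bystander: marker pen lying on the desk, 135 mm long, 16 mm high; origin under its middle.
- glue_stick: Bystander: standing glue stick, 25 mm thick, 90 mm high; origin under its centre.
- sample_jar: Bystander: clear sample jar with a white lid, 48 mm across, 67 mm high; origin under its centre.
- scissors: Bystander: scissors lying on the desk, 199 mm long; origin under their middle.
- carton: Bystander: small brown carton, 42 x 66 x 38 mm; origin under its centre.

How it is judged:
By the outcome, as a careful person would: the job done as asked, in the order asked, and still so for the second after the job is handed in, with the robot touching nothing.
It also fails if it takes over 67 s, if anything falls off the work surface, if the arm or the gripper's body presses on something with over 40 N, if the wrist force passes 120 N, or if a joint passes its speed limit or range.

### The arm

A 6-joint arm with a two-finger parallel gripper is mounted at the origin on a cart in front of the work surface, level with it; the furniture and walls round the work are solid. World frame = base frame: x ahead of the robot, y to its left, z up, the work surface at z = 0. Lengths are in mm, angles in rad, forces in N, time in s.
With the tool pointing down it reaches from about 425 to 950 mm from the base axis. Payload 3.5 kg.
Tool frame: the origin (TCP) lies between the finger pads; the fingertips stand arm.tcp_to_tips ahead of it and the grasp point (between the pads) lies 2 mm behind it (arm.tcp_to_tips is the distance from the TCP to the fingertips, in mm); x points along the fingers, y is the direction in which the jaws open and shut, and the axes are right-handed (so a half turn about x gives the same grasp; the last joint's range is limited). The gripper opens to 85 mm and grips with 20 to 120 N. Pads are 22 mm wide; open, the fingers measure 114 mm over their backs; the gripper's body (76 mm by 85 mm) begins 54 mm behind the grasp point. The pads swing forward as they close: fully open they stand 13 mm farther back than shut.
Start: joints at [-1.458, 0.286, 1.577, -0, 1.279, -0.15], TCP at [175.38, -651.804, 248.325] pointing down, gripper open.
Joint ranges: [-2.77, 2.77], [-0.9, 2.22], [0.21, 2.48], [-1.53, 4.67], [0.24, 2.81], [-2.84, 2.84]. Speed limits (rad/s): [2.79, 2.79, 3.14, 3.14, 3.14, 3.14].

### API

Orientations are given as a rotation vector (axis times angle).
In Python, from rig import sensors, read_camera, camera_model, job, arm gives the robot as it stands. The module is installed in compiled form; this text tells all that it offers.
- The arm moves only by the shell command python3 -m crank 'ROWS' [FORCE]. ROWS is JSON, a list that holds one entry, the list of rows, each a list of 5 numbers: the closure, from 0 (fully open) to 1 (shut), then the shift along the tool's x, y, z in m, then the turn about the tool's x in rad. A call has 1 to 8 rows; each row is the pose to reach, as a shift and turn from the pose measured when the call began, along the tool's axes at that moment; what a row does not reach only later rows make up. A row lasts 1/8 s, in which the tool goes at most 62.5 mm and 10.7 degrees, less where a joint would pass 70% of its speed; a pose out of reach is approached as far as the arm can. A call with a gripper value outside its range is refused whole. The fingers move at their own pace and stop on an object; FORCE is the grip in N (left out, the last holds). Time passes only in rows, so rows that repeat a pose let the fingers close. It gives the time, the measured TCP pose, the force and the opening at its end, in the units of the state.
- sensors.get_obs(): the state, without advancing time (a new reading comes with each control period).
- read_camera(name): name is "scene" or "top"; returns the picture (400x640x3 uint8, red, green, blue); there is no depth.
- camera_model(name): a dict with "intrinsics" (3x3 intrinsics, pixels), "k1" (the pictures are not rectified: a ray, as slopes to the right and down, at radius r is drawn at 1 + k1 r^2 times it, then the intrinsics apply), "eye" and "rotation" of the camera in the world. Camera axes: x right, y up, looking along -z (the intrinsics and any distortion apply to the point x, -y, -z); pixel columns grow to the right and rows downward; lengths in mm; the calibration is good to about 2 mm. A picture is of the moment at which its call begins. camera_model takes no time and is no camera call.
- job.job_done(): hands the job in, once; it reports no verdict.
The state is a dict: "clock": time; "joint_pos": joint angles; "joint_velocities": joint speeds; "tau": joint torques, N m; "tcp_pos": TCP position; "orientation": TCP orientation; "force": force on the tool from outside, world axes, zero at the start; "torque": the same for the moment, N m; "finger_gap": finger opening in mm.
Only numpy, scipy, OpenCV 4.12 (cv2) and the standard library are available. Lean on these libraries where they do the work, as an engineer would, in place of code of your own. Each camera call takes 0.05 s, during which the arm holds its last target. There are 200 camera calls.

## Working session

There is one attempt and no reset: what is moved stays moved. The work goes in short steps, Python scripts to look and compute and a shell command to move; the robot and the scene stay as the last step left them, time stands still between calls to the robot, and variables do not carry over. Pictures are saved under pics/ and viewed, about 8 in all and at most 12, crops included, and the job is handed in when it is done.

```bash
ls; mkdir -p pics
python3 - <<'E'
from rig import sensors, read_camera, camera_model, arm
import cv2
print(sensors.get_obs()); print(arm.tcp_to_tips)
for n in("scene","top"):
    cv2.imwrite(f"pics/{n}0.png",read_camera(n)[:,:,::-1]); print(n,camera_model(n))
E
```

```text
pics
{'clock': 0.0, 'joint_pos': array([-1.45802838e+00,  2.87186940e-01,  1.57816388e+00,  9.51891033e-06,
        1.27855013e+00, -1.50008179e-01]), 'joint_velocities': array([6.96442804e-05, 1.82348400e-04, 1.73412381e-03, 1.01250783e-03,
       5.11916564e-05, 1.11339334e-03]), 'tau': array([-1.20991659e-03, -4.05977476e+01, -2.92629129e+01, -2.32163411e-04,
        5.80382664e-03,  8.83711749e-06]), 'tcp_pos': array([ 175.29662267, -651.21913045,  246.94002196]), 'orientation': array([ 2.08222729,  0.27757829, -2.08211789]), 'force': array([ 0.02290898, -0.07231286, -0.24469178]), 'torque': array([ 0.05028379, -0.03544907,  0.02436813]), 'finger_gap': 85.57887337301523}
17.0
scene {'intrinsics': array([[391.42906425,   0.        , 315.9578169 ],
       [  0.        , 391.42906425, 202.86156885],
       [  0.        ,   0.        ,   1.        ]]), 'k1': 0.031235395634429654, 'eye': array([-70.6985836 , 370.85640876, 762.94114875]), 'rotation': array([ 0.4429504 , -0.86520608, -2.05176964])}
top {'intrinsics': array([[366.82219503,   0.        , 316.19593523],
       [  0.        , 366.82219503, 199.32927653],
       [  0.        ,   0.        ,   1.        ]]), 'k1': -0.05897057901645943, 'eye': array([ 413.06187091,  -56.56817479, 1032.39187038]), 'rotation': array([ 0.07767828, -0.06452268, -1.56638697])}
```

View pics/top0.png

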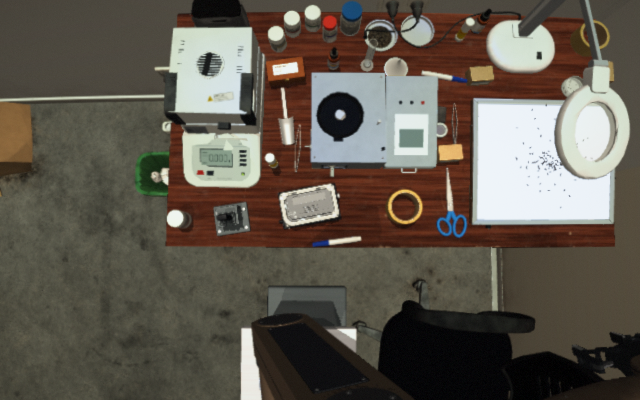

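View pics/scene0.png

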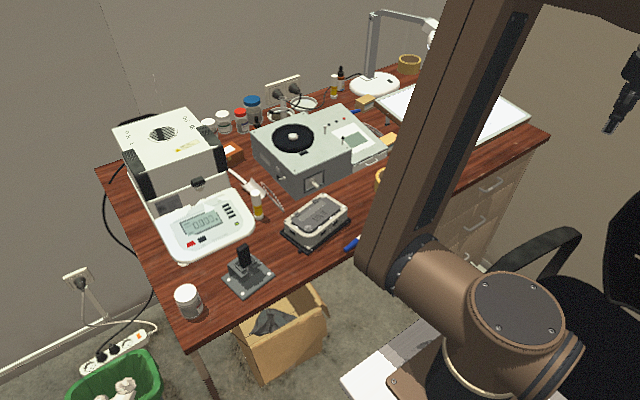

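The top view shows the stand near (231,218), the cradle near (310,205), the pen at (337,241), tape at (405,207), scissors at (451,205) and the jar at (178,218). In the scene view the pick handle is at about (243,256) and the meter at about (317,218). Next I'll take enlarged crops.

```bash
cat > h.py <<'E'
import numpy as np, cv2
from scipy.spatial.transform import Rotation as R
from rig import camera_model
def proj(n,P):
    m=camera_model(n); c=(np.atleast_2d(P)-m["eye"])@R.from_rotvec(m["rotation"]).as_matrix()
    s=np.c_[c[:,0],-c[:,1]]/-c[:,2:]; s=s*(1+m["k1"]*(s**2).sum(1,keepdims=True))
    K=m["intrinsics"]; return s*[K[0,0],K[1,1]]+K[:2,2]
def ray(n,uv):
    m=camera_model(n); K=m["intrinsics"]; d=(np.atleast_2d(uv)-K[:2,2])/[K[0,0],K[1,1]]; s=d.copy()
    for _ in range(20): s=d/(1+m["k1"]*(s**2).sum(1,keepdims=True))
    return m["eye"],np.c_[s[:,0],-s[:,1],-np.ones(len(s))]@R.from_rotvec(m["rotation"]).as_matrix().T
def plane(n,uv,z):
    e,d=ray(n,uv); return e+d*((z-e[2])/d[:,2:])
E
python3 - <<'E'
import cv2
t=cv2.imread('pics/top0.png');s=cv2.imread('pics/scene0.png')
a=cv2.resize(t[175:250,205:355],(800,400),interpolation=cv2.INTER_CUBIC)
cv2.imwrite('pics/c1.png',a)
b=cv2.resize(s[185:305,215:365],(750,600),interpolation=cv2.INTER_CUBIC)
cv2.imwrite('pics/c2.png',b)
E
```

```text
(no output)
```

View pics/c1.png

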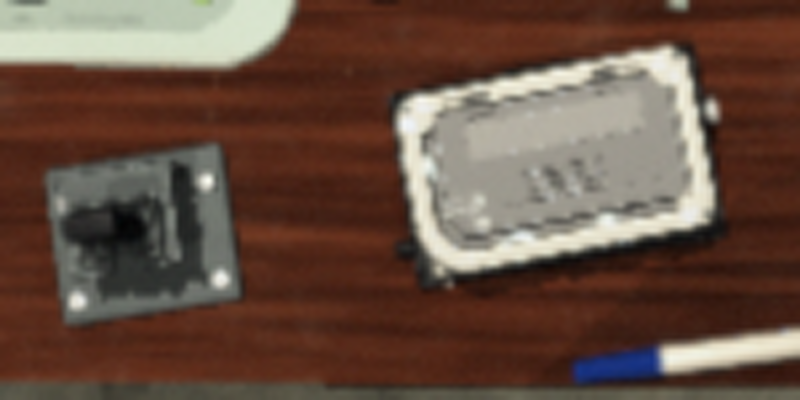

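View pics/c2.png

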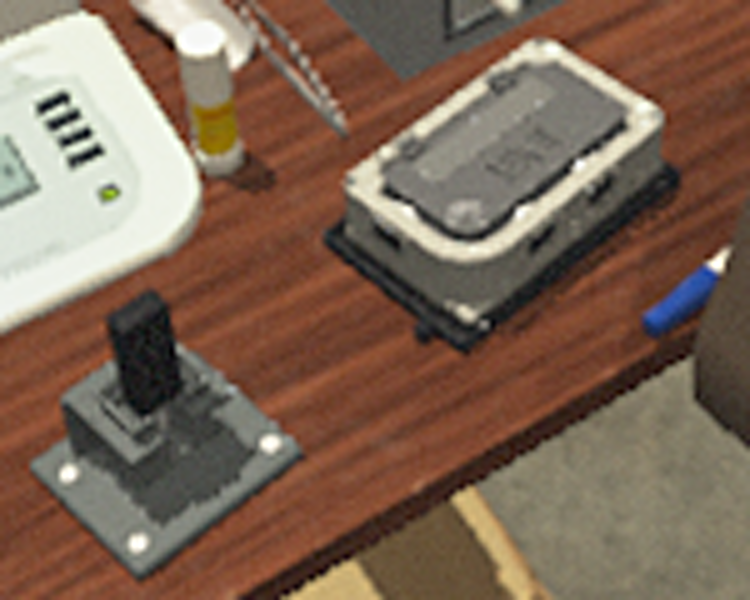

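Run:
```python
from h import *
def q(u,s,o): return (np.array(u,float)+.5)/s-.5+o
T=800/150
st=q([(47,170),(218,145),(240,298),(65,323)],T,(205,175)); p=plane("top",st,4); print(p.round(0))
print([np.linalg.norm(p[i]-p[(i+1)%4]).round(0) for i in range(4)],p.mean(0))
st=q([(30,465),(140,575),(300,450)],5,(215,185)); p=plane("scene",st,4); print("scene",p.round(0))
# cradle corners, meter rim outer edges (z=50)
for nm,u,z in(("cradle",[(393,97),(690,43),(722,235),(425,287)],10),("rim",[(400,110),(685,55),(715,222),(430,272)],50),("cover",[(420,120),(668,75),(697,200),(450,245)],49)):
    p=plane("top",q(u,T,(205,175)),z); print(nm,p.round(0).tolist(),[np.linalg.norm(p[i]-p[(i+1)%4]).round(0) for i in range(4)],p.mean(0))
t=cv2.imread('pics/top0.png');s=cv2.imread('pics/scene0.png')
a=cv2.resize(t[196:240,208:258],(500,440),interpolation=cv2.INTER_CUBIC)
b=cv2.resize(s[240:302,218:280],(440,440),interpolation=cv2.INTER_CUBIC)[:, :300]
b=cv2.resize(s[238:302,219:262],(296,440),interpolation=cv2.INTER_CUBIC)
x=np.hstack([a,b]).astype(float); x=255*(x/255)**.5
cv2.imwrite('pics/c3.png',x)
```

```text
[[485. 243.   4.]
 [499. 152.   4.]
 [418. 139.   4.]
 [405. 231.   4.]]
[np.float64(92.0), np.float64(82.0), np.float64(94.0), np.float64(82.0)] [451.75964454 191.2396475    4.        ]
scene [[487. 242.   4.]
 [406. 228.   4.]
 [422. 136.   4.]]
cradle [[524.0, 59.0, 10.0], [553.0, -98.0, 10.0], [452.0, -114.0, 10.0], [424.0, 41.0, 10.0]] [np.float64(159.0), np.float64(102.0), np.float64(157.0), np.float64(101.0)] [488.39944483 -28.11131632  10.        ]
rim [[513.0, 51.0, 50.0], [541.0, -93.0, 50.0], [457.0, -108.0, 50.0], [431.0, 34.0, 50.0]] [np.float64(147.0), np.float64(86.0), np.float64(145.0), np.float64(83.0)] [485.77749607 -29.23140135  50.        ]
cover [[508.0, 40.0, 49.0], [531.0, -85.0, 49.0], [468.0, -99.0, 49.0], [445.0, 25.0, 49.0]] [np.float64(127.0), np.float64(65.0), np.float64(126.0), np.float64(65.0)] [488.18960194 -29.82308327  49.        ][ WARN:0@0.686] global loadsave.cpp:1063 imwrite_ Unsupported depth image for selected encoder is fallbacked to CV_8U.
```

View pics/c3.png

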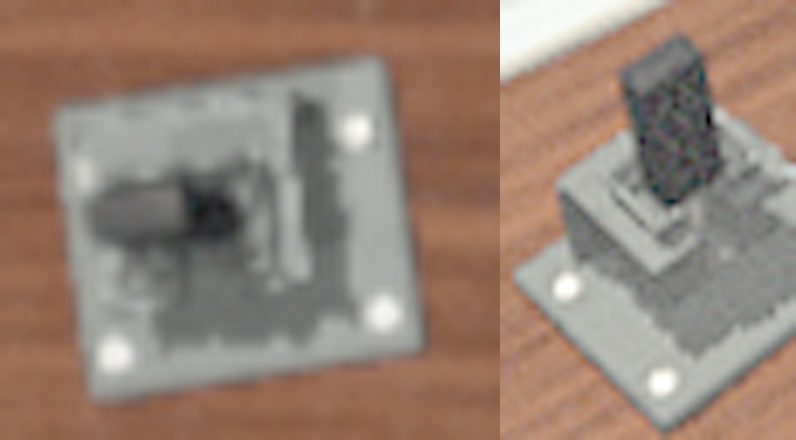

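The handle's flat side runs along the stand's y, so the pick can be lifted straight up. I still need a finer fix on the handle top and the meter rim.

```bash
cat >> h.py <<'E'
from rig import sensors
def go(x,y,z,yaw):
    """tool-frame shift (m) and turn about tool x to reach TCP xyz; yaw = direction of tool y in world (mod pi)"""
    o=sensors.get_obs(); M=R.from_rotvec(o["orientation"]).as_matrix()
    cur=np.arctan2(M[1,1],M[0,1]); d=(yaw-cur+np.pi/2)%np.pi-np.pi/2   # world yaw turn; tool x down -> sign flips
    s=M.T@(np.array([x,y,z])-o["tcp_pos"])/1000
    print("t",round(o["clock"],2),"tcp",o["tcp_pos"].round(1),"yaw",round(cur,4),"F",o["force"].round(1),"gap",round(o["finger_gap"],1))
    print("shift",s.round(4),"turn",round(float(d*np.sign(M[2,0])),4), "tool axes",M.round(3).tolist())
E
python3 - <<'E'
from h import *
ht=(140/10+208-.45,215/10+196-.45); hs=((663-500)/6.88+219-.4,62/6.88+238-.4)
print("handle top",plane("top",ht,114),plane("scene",hs,114))
im=cv2.imread('pics/top0.png')
def rect(n,box,thr):
    im=cv2.imread(f'pics/{n}0.png'); x0,y0,x1,y1=box
    c=cv2.resize(im[y0:y1,x0:x1],None,fx=8,fy=8,interpolation=cv2.INTER_CUBIC)
    h=cv2.cvtColor(c,cv2.COLOR_BGR2HSV); m=((h[...,2]>thr)&(h[...,1]<90)).astype(np.uint8)*255
    m=cv2.morphologyEx(m,cv2.MORPH_OPEN,np.ones((9,9)))
    k=max(cv2.findContours(m,cv2.RETR_EXTERNAL,cv2.CHAIN_APPROX_NONE)[0],key=cv2.contourArea)[:,0].astype(float)
    p=plane(n,(k+.5)/8-.5+[x0,y0],50)[:,:2]
    r=cv2.minAreaRect(p.astype(np.float32)); print(n,thr,[np.round(v,2) for v in r]); return p
for thr in(130,150,170,190): rect("top",(274,178,346,232),thr)
for thr in(150,170,190): rect("scene",(278,188,352,256),thr)
go(460,-300,230,0.16)
E
```

```text
handle top [[450.96418162 189.51066144 114.        ]] [[451.82535963 188.5941664  114.        ]]
top 130 [array([487.97, -27.75]), array([ 94.2 , 152.07]), np.float64(11.48)]
top 150 [array([488.03, -27.79]), array([ 93.18, 151.16]), np.float64(11.31)]
top 170 [array([488.01, -27.89]), array([ 92.12, 150.14]), np.float64(11.29)]
top 190 [array([487.95, -28.  ]), array([ 91.12, 149.14]), np.float64(11.26)]
scene 150 [array([488.77, -29.74]), array([ 95.28, 154.21]), np.float64(11.32)]
scene 170 [array([489.41, -30.18]), array([ 93.52, 151.97]), np.float64(11.59)]
scene 190 [array([489.37, -30.24]), array([ 91.6 , 150.38]), np.float64(11.35)]
t 0.1 tcp [ 175.3 -651.3  247. ] yaw -1.3081 F [-0.1  0.1 -1.2] gap 85.5
shift [ 0.0177 -0.2652 -0.3662] turn -1.4681 tool axes [[-0.0, 0.26, -0.966], [0.002, -0.966, -0.26], [-1.0, -0.002, -0.0]]
```

```bash
python3 -m crank '[[[0,0.002,-0.033,-0.046,-0.183],[0,0.004,-0.066,-0.092,-0.367],[0,0.006,-0.099,-0.137,-0.55],[0,0.009,-0.132,-0.183,-0.734],[0,0.011,-0.166,-0.229,-0.917],[0,0.013,-0.199,-0.275,-1.1],[0,0.015,-0.232,-0.32,-1.284],[0,0.018,-0.265,-0.366,-1.468]]]' 80; python3 -c "
from h import *
go(451.3,189,160,0.16)"
```

```text
clock: 1.1
tcp_pos: [460.6, -298.5, 229.4]
orientation: [1.088, 1.285, -1.085]
force: [-0.8, 0.4, -0.2]
finger_gap: 85.6
t 1.1 tcp [ 460.6 -298.5  229.4] yaw 0.1658 F [-0.8  0.4 -0.2] gap 85.6
shift [ 0.0705  0.0713 -0.4822] turn 0.0058 tool axes [[-0.0, 0.986, 0.165], [0.002, 0.165, -0.986], [-1.0, -0.0, -0.002]]
```

```bash
python3 -m crank '[[[0,0.008,0.009,-0.06,0],[0,0.016,0.018,-0.12,0],[0,0.024,0.027,-0.18,0],[0,0.03,0.036,-0.24,0],[0,0.03,0.045,-0.3,0],[0,0.03,0.054,-0.36,0],[0,0.03,0.063,-0.42,0],[0,0.03,0.0713,-0.4822,0]]]'; python3 -m crank '[[[0.4,0,0,0,0],[0.4,0,0,0,0]]]'; python3 -c "
from h import *
from rig import read_camera
go(451.3,189,90,0.16)
t=read_camera('top')[:,:,::-1];s=read_camera('scene')[:,:,::-1]
cv2.imwrite('pics/d.png',np.hstack([cv2.resize(t[180:250,200:270],(400,400),interpolation=2),cv2.resize(s[190:300,190:300],(400,400),interpolation=2)]))"
```

```text
clock: 2.1
tcp_pos: [450.7, 190.6, 200.4]
orientation: [1.088, 1.285, -1.085]
force: [1.1, -0.0, 0.2]
finger_gap: 85.4
clock: 2.35
tcp_pos: [450.3, 190.6, 199.9]
orientation: [1.086, 1.285, -1.085]
force: [-0.2, 0.0, -0.3]
finger_gap: 52.0
t 2.35 tcp [450.3 190.6 199.9] yaw 0.167 F [-0.2  0.  -0.3] gap 52.0
shift [0.1099 0.0008 0.002 ] turn 0.007 tool axes [[-0.001, 0.986, 0.166], [0.002, 0.166, -0.986], [-1.0, -0.001, -0.002]]
```

View pics/d.png

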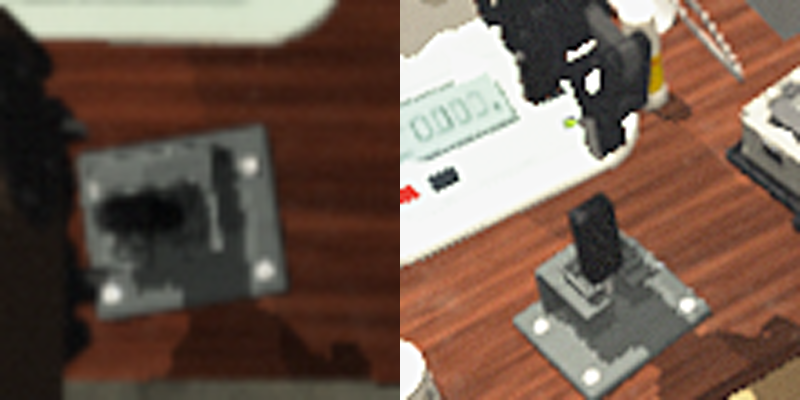

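The open fingers hang above the handle, which sits at (130,210) in the left crop, and nothing is in the way. Descending to grip.

```bash
python3 -m crank '[[[0.4,0.04,0.001,0.001,0],[0.4,0.08,0.001,0.002,0],[0.4,0.109,0.001,0.002,-0.007],[0.4,0.11,0.001,0.002,-0.007],[1,0.11,0.001,0.002,-0.007],[1,0.11,0.001,0.002,-0.007],[1,0.11,0.001,0.002,-0.007],[1,0.11,0.001,0.002,-0.007]]]' 80; python3 -c "
from h import *
go(451.3,189,160,0.16)"
```

```text
clock: 3.45
tcp_pos: [453.4, 187.9, 91.9]
orientation: [1.084, 1.284, -1.079]
force: [-0.1, -1.8, 5.9]
finger_gap: 13.0
t 3.45 tcp [453.4 187.9  91.9] yaw 0.1717 F [-0.1 -1.8  5.9] gap 13.0
shift [-0.0681 -0.0017 -0.0015] turn 0.0117 tool axes [[0.003, 0.985, 0.171], [0.002, 0.171, -0.985], [-1.0, 0.003, -0.001]]
```

```bash
python3 -m crank '[[[1,0,0,0,0],[1,0,0,0,0]]]'; python3 -m crank '[[[1,-0.02,0,0,0],[1,-0.04,0,0,0],[1,-0.06,0,0,0],[1,-0.08,0,0,0],[1,-0.08,0,0,0]]]'; python3 -c "
from h import *
from rig import read_camera
go(488.5,-28.7,180,0.197)
t=read_camera('top')[:,:,::-1];s=read_camera('scene')[:,:,::-1]
cv2.imwrite('pics/e.png',cv2.resize(s[170:290,180:300],(600,600),interpolation=2))"
```

```text
clock: 3.7
tcp_pos: [453.4, 188.1, 92.0]
orientation: [1.084, 1.285, -1.079]
force: [0.3, 0.2, 1.7]
finger_gap: 13.1
clock: 4.32
tcp_pos: [453.8, 188.2, 173.1]
orientation: [1.086, 1.283, -1.076]
force: [-0.4, 0.4, -0.7]
finger_gap: 13.3
t 4.33 tcp [453.8 188.2 173.1] yaw 0.172 F [-0.4  0.4 -0.7] gap 13.3
shift [-0.0073 -0.0029  0.2196] turn -0.025 tool axes [[0.006, 0.985, 0.171], [0.003, 0.171, -0.985], [-1.0, 0.006, -0.002]]
```

View pics/e.png

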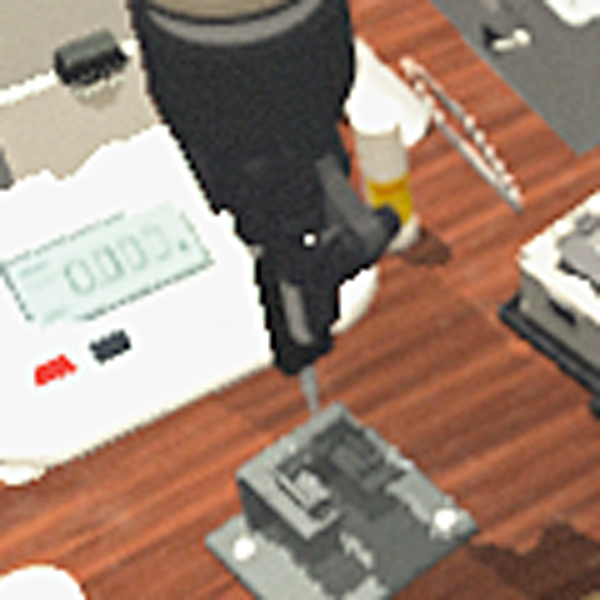

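The pick is out of the stand, with its shank at about (312,390) in the crop. Next I'll move it above seam_start.

```bash
python3 -c "
from h import *
go(467,-85,160,0.197)"
```

```text
t 4.42 tcp [452.5 187.9 171. ] yaw 0.1719 F [-0.2  0.  -0.5] gap 13.0
shift [ 0.0106 -0.0324  0.2714] turn -0.0251 tool axes [[0.002, 0.985, 0.171], [0.002, 0.171, -0.985], [-1.0, 0.002, -0.001]]
```

```bash
python3 -m crank '[[[1,0,-0.006,0.054,-0.005],[1,0,-0.012,0.108,-0.01],[1,0,-0.019,0.163,-0.015],[1,0.005,-0.026,0.217,-0.02],[1,0.01,-0.0324,0.2714,-0.025],[1,0.0106,-0.0324,0.2714,-0.025],[1,0.0106,-0.0324,0.2714,-0.025]]]'; python3 -c "
from h import *
go(467,-85,138,0.197)"
```

```text
clock: 5.3
tcp_pos: [466.2, -84.5, 158.6]
orientation: [1.066, 1.299, -1.062]
force: [0.3, 0.1, -0.4]
finger_gap: 12.8
t 5.3 tcp [466.2 -84.5 158.6] yaw 0.1961 F [ 0.3  0.1 -0.4] gap 12.8
shift [0.0206 0.0007 0.0007] turn -0.0009 tool axes [[-0.001, 0.981, 0.195], [0.003, 0.195, -0.981], [-1.0, -0.0, -0.003]]
```

Lower until the tip is just above the rim, then look from both cameras.

```bash
python3 -m crank '[[[1,0.01,0.0007,0.0007,0],[1,0.02,0.0007,0.0007,0],[1,0.025,0.0007,0.0007,0],[1,0.025,0.0007,0.0007,0]]]'; python3 -c "
from h import *
from rig import read_camera
go(467,-85,138,0.197)
t=read_camera('top')[:,:,::-1];s=read_camera('scene')[:,:,::-1]
cv2.imwrite('pics/topf.png',t);cv2.imwrite('pics/scenef.png',s)
T=sensors.get_obs()['tcp_pos']-[0,0,78]
c=(490,-28.7);a=.197
def w(x,y,z=50): return [c[0]+x*np.cos(a)-y*np.sin(a),c[1]+x*np.sin(a)+y*np.cos(a),z]
print(proj('scene',[T,w(-32.5,-50)]),proj('top',[T,w(-32.5,-50)]))
cv2.imwrite('pics/f.png',np.hstack([cv2.resize(t[176:246,270:350],(400,350),interpolation=2),cv2.resize(s[178:258,275:355],(400,400),interpolation=2)[:350]]))"
```

```text
clock: 5.8
tcp_pos: [466.6, -84.4, 132.9]
orientation: [1.065, 1.3, -1.062]
force: [-0.7, 0.3, -0.6]
finger_gap: 13.0
t 5.8 tcp [466.6 -84.4 132.9] yaw 0.1969 F [-0.7  0.3 -0.6] gap 13.0
shift [-0.0051  0.0003  0.0007] turn -0.0001 tool axes [[-0.002, 0.981, 0.196], [0.004, 0.196, -0.981], [-1.0, -0.002, -0.004]]
[[338.29217619 208.8158926 ]
 [337.79897451 210.34599829]] [[329.88227143 212.29174048]
 [329.55225543 212.13347334]]
```

View pics/f.png

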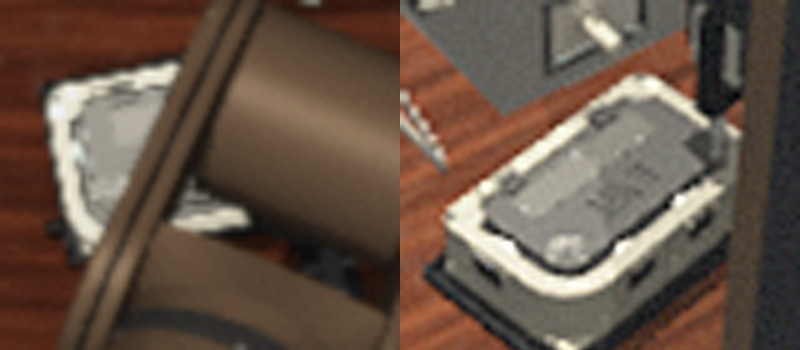

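The tip is at about (339,209) in the scene view, within a pixel of the prediction, and sits over the seam. Now feeling downward.

```bash
python3 -m crank '[[[1,0.003,0,0,0],[1,0.005,0,0,0],[1,0.006,0,0,0],[1,0.007,0,0,0],[1,0.007,0,0,0]]]';python3 -m crank '[[[1,0,0,0,0]]]'
```

```text
clock: 6.52
tcp_pos: [467.1, -84.8, 126.6]
orientation: [1.065, 1.299, -1.062]
force: [0.4, -1.4, -0.1]
finger_gap: 13.2
clock: 6.65
tcp_pos: [467.2, -84.8, 126.7]
orientation: [1.065, 1.298, -1.062]
force: [0.9, -0.5, 0.0]
finger_gap: 12.8
```

```bash
python3 -m crank '[[[1,0.001,0,0,0],[1,0.002,0,0,0],[1,0.003,0,0,0],[1,0.004,0,0,0],[1,0.004,0,0,0]]]'
```

```text
clock: 7.28
tcp_pos: [467.1, -84.8, 122.6]
orientation: [1.065, 1.299, -1.062]
force: [0.4, 0.1, -2.1]
finger_gap: 12.6
```

```bash
python3 -m crank '[[[1,0.0005,-0.001,0,0],[1,0.0005,-0.002,0,0],[1,0.0005,-0.003,0,0],[1,0.0005,-0.003,0,0]]]';python3 -m crank '[[[1,0,0,0,0]]]'; python3 -c "
from h import *
go(467,-85,122,0.197)"
```

```text
clock: 7.78
tcp_pos: [464.4, -85.3, 122.2]
orientation: [1.066, 1.298, -1.062]
force: [1.7, 0.1, -2.4]
finger_gap: 13.1
clock: 7.9
tcp_pos: [464.5, -85.3, 122.3]
orientation: [1.066, 1.297, -1.061]
force: [0.1, 0.6, -0.5]
finger_gap: 13.1
t 7.9 tcp [464.5 -85.3 122.3] yaw 0.196 F [ 0.1  0.6 -0.5] gap 13.1
shift [0.0003 0.0025 0.0002] turn -0.001 tool axes [[0.001, 0.981, 0.195], [0.003, 0.195, -0.981], [-1.0, 0.001, -0.003]]
```

```bash
python3 -m crank '[[[1,0,-0.001,0,0],[1,0,-0.002,0,0],[1,0,-0.002,0,0]]]';python3 -c "
from h import *
go(467,-85,122,0.197)"
```

```text
clock: 8.28
tcp_pos: [463.7, -85.5, 122.5]
orientation: [1.069, 1.294, -1.059]
force: [6.1, 2.7, -3.9]
finger_gap: 13.5
t 8.28 tcp [463.7 -85.5 122.5] yaw 0.1951 F [ 6.1  2.7 -3.9] gap 13.5
shift [0.0005 0.0034 0.0001] turn -0.0019 tool axes [[0.004, 0.981, 0.194], [0.004, 0.194, -0.981], [-1.0, 0.005, -0.003]]
```

Rim contact at about 6 N, with the tip in the seam. Running along the front side now.

```bash
python3 -m crank '[[[1,0,-0.0006,-0.002,0],[1,0,-0.0006,-0.004,0],[1,0,-0.0006,-0.006,0],[1,0,-0.0006,-0.008,0],[1,0,-0.0006,-0.01,0],[1,0,-0.0006,-0.012,0],[1,0,-0.0006,-0.014,0],[1,0,-0.0006,-0.016,0]]]';python3 -c "
from h import *
go(467,-85,122,0.197)"
```

```text
clock: 9.28
tcp_pos: [460.6, -70.2, 122.9]
orientation: [1.069, 1.292, -1.059]
force: [5.4, -1.9, -0.6]
finger_gap: 12.8
t 9.28 tcp [460.6 -70.2 122.9] yaw 0.1952 F [ 5.4 -1.9 -0.6] gap 12.8
shift [0.0009 0.0034 0.0157] turn -0.0018 tool axes [[0.006, 0.981, 0.194], [0.003, 0.194, -0.981], [-1.0, 0.007, -0.001]]
```

```bash
python3 -m crank '[[[1,0.0008,-0.0007,-0.002,0],[1,0.0008,-0.0007,-0.004,0],[1,0.0008,-0.0007,-0.006,0],[1,0.0008,-0.0007,-0.008,0],[1,0.0008,-0.0007,-0.01,0],[1,0.0008,-0.0007,-0.012,0],[1,0.0008,-0.0007,-0.014,0],[1,0.0008,-0.0007,-0.016,0]]]';python3 -c "
from h import *
go(467,-85,122,0.197)"
```

```text
clock: 10.28
tcp_pos: [457.4, -55.0, 122.6]
orientation: [1.069, 1.29, -1.058]
force: [5.3, -1.5, -0.3]
finger_gap: 13.5
t 10.28 tcp [457.4 -55.  122.6] yaw 0.1951 F [ 5.3 -1.5 -0.3] gap 13.5
shift [0.0006 0.0036 0.0313] turn -0.0019 tool axes [[0.008, 0.981, 0.194], [0.002, 0.194, -0.981], [-1.0, 0.008, -0.0]]
```

```bash
python3 -m crank '[[[1,0.0004,-0.0007,-0.002,0],[1,0.0004,-0.0007,-0.004,0],[1,0.0004,-0.0007,-0.006,0],[1,0.0004,-0.0007,-0.008,0],[1,0.0004,-0.0007,-0.01,0],[1,0.0004,-0.0007,-0.012,0],[1,0.0004,-0.0007,-0.014,0],[1,0.0004,-0.0007,-0.016,0]]]'; python3 -m crank '[[[1,0.0006,-0.0007,-0.002,0],[1,0.0006,-0.0007,-0.004,0],[1,0.0006,-0.0007,-0.006,0],[1,0.0006,-0.0007,-0.008,0],[1,0.0006,-0.0007,-0.01,0],[1,0.0006,-0.0007,-0.012,0],[1,0.0006,-0.0007,-0.014,0],[1,0.0006,-0.0007,-0.016,0]]]';python3 -c "
from h import *
go(467,-85,122,0.197)"
```

```text
clock: 11.28
tcp_pos: [454.2, -39.7, 122.6]
orientation: [1.069, 1.287, -1.057]
force: [4.7, -1.3, -1.1]
finger_gap: 13.0
clock: 12.28
tcp_pos: [451.0, -24.5, 122.3]
orientation: [1.068, 1.285, -1.056]
force: [5.5, -2.2, -0.7]
finger_gap: 12.9
t 12.28 tcp [451.  -24.5 122.3] yaw 0.1957 F [ 5.5 -2.2 -0.7] gap 12.9
shift [0.0006 0.0039 0.0625] turn -0.0013 tool axes [[0.012, 0.981, 0.194], [-0.001, 0.194, -0.981], [-1.0, 0.012, 0.003]]
```

```bash
python3 -m crank '[[[1,0.0002,-0.0006,-0.002,0],[1,0.0002,-0.0006,-0.004,0],[1,0.0002,-0.0006,-0.006,0],[1,0.0002,-0.0006,-0.008,0],[1,0.0002,-0.0006,-0.01,0],[1,0.0002,-0.0006,-0.012,0],[1,0.0002,-0.0006,-0.014,0],[1,0.0002,-0.0006,-0.016,0]]]'; python3 -m crank '[[[1,0.0003,-0.0006,-0.002,0],[1,0.0003,-0.0006,-0.004,0],[1,0.0003,-0.0006,-0.006,0],[1,0.0003,-0.0006,-0.008,0],[1,0.0003,-0.0006,-0.01,0],[1,0.0003,-0.0006,-0.012,0],[1,0.0003,-0.0006,-0.014,0],[1,0.0003,-0.0006,-0.016,0]]]';python3 -c "
from h import *
go(467,-85,122,0.197)"
```

```text
clock: 13.28
tcp_pos: [447.9, -9.3, 122.6]
orientation: [1.067, 1.283, -1.056]
force: [4.7, -2.6, 0.5]
finger_gap: 13.1
clock: 14.28
tcp_pos: [444.8, 5.8, 122.7]
orientation: [1.067, 1.281, -1.055]
force: [5.2, -2.3, -0.1]
finger_gap: 13.3
t 14.28 tcp [444.8   5.8 122.7] yaw 0.1965 F [ 5.2 -2.3 -0.1] gap 13.3
shift [0.0014 0.0041 0.0934] turn -0.0005 tool axes [[0.016, 0.981, 0.195], [-0.004, 0.195, -0.981], [-1.0, 0.015, 0.007]]
```

```bash
python3 -m crank '[[[1,0.0005,-0.0006,-0.0025,0],[1,0.0005,-0.0006,-0.005,0],[1,0.0005,-0.0004,-0.0076,0],[1,0.0005,0.0002,-0.0101,0],[1,0.0005,0.0012,-0.0125,0],[1,0.0005,0.0026,-0.0147,0],[1,0.0005,0.0043,-0.0167,0],[1,0.0005,0.0062,-0.0184,0]]]';python3 -c "
from h import *
go(467,-85,122,0.197)"
```

```text
clock: 15.28
tcp_pos: [447.2, 22.9, 122.5]
orientation: [1.059, 1.278, -1.057]
force: [2.5, -8.8, 0.1]
finger_gap: 13.1
t 15.28 tcp [447.2  22.9 122.5] yaw 0.1995 F [ 2.5 -8.8  0.1] gap 13.1
shift [ 0.002  -0.002   0.1097] turn 0.0025 tool axes [[0.015, 0.98, 0.198], [-0.011, 0.198, -0.98], [-1.0, 0.012, 0.014]]
```

```bash
python3 -m crank '[[[1,0,0.0019,-0.0012,0],[1,0,0.0043,-0.0021,0],[1,0,0.0068,-0.0026,0],[1,0,0.0092,-0.0029,0],[1,0,0.011,-0.003,0]]]';python3 -c "
from h import *
go(467,-85,122,0.197)"
```

```text
clock: 15.9
tcp_pos: [456.2, 28.2, 121.8]
orientation: [1.057, 1.281, -1.06]
force: [-1.4, -4.6, 0.3]
finger_gap: 12.8
t 15.9 tcp [456.2  28.2 121.8] yaw 0.1998 F [-1.4 -4.6  0.3] gap 12.8
shift [ 0.0011 -0.0119  0.113 ] turn 0.0028 tool axes [[0.011, 0.98, 0.198], [-0.011, 0.199, -0.98], [-1.0, 0.008, 0.013]]
```

```bash
python3 -m crank '[[[1,0,0.002,-0.0007,0],[1,0,0.004,-0.0007,0],[1,0,0.006,-0.0007,0],[1,0,0.008,-0.0007,0],[1,0,0.01,-0.0007,0],[1,0,0.012,-0.0007,0],[1,0,0.014,-0.0007,0],[1,0,0.016,-0.0007,0]]]';python3 -c "
from h import *
go(467,-85,122,0.197)"
```

```text
clock: 16.9
tcp_pos: [469.7, 31.3, 121.0]
orientation: [1.051, 1.286, -1.064]
force: [-4.2, -6.7, 0.6]
finger_gap: 13.1
t 16.9 tcp [469.7  31.3 121. ] yaw 0.2014 F [-4.2 -6.7  0.6] gap 13.1
shift [ 0.0005 -0.0259  0.1134] turn 0.0044 tool axes [[0.004, 0.98, 0.2], [-0.013, 0.2, -0.98], [-1.0, 0.001, 0.014]]
```

```bash
python3 -m crank '[[[1,-0.0008,0.002,-0.0006,0],[1,-0.001,0.004,-0.0006,0],[1,-0.001,0.006,-0.0006,0],[1,-0.001,0.008,-0.0006,0],[1,-0.001,0.01,-0.0006,0],[1,-0.001,0.012,-0.0006,0],[1,-0.001,0.014,-0.0006,0],[1,-0.001,0.016,-0.0006,0]]]';python3 -c "
from h import *
go(467,-85,122,0.197)"
```

```text
clock: 17.9
tcp_pos: [481.7, 33.8, 120.4]
orientation: [1.042, 1.294, -1.072]
force: [-7.0, -8.9, 3.4]
finger_gap: 13.0
t 17.9 tcp [481.7  33.8 120.4] yaw 0.2037 F [-7.  -8.9  3.4] gap 13.0
shift [ 0.0006 -0.0385  0.1134] turn 0.0067 tool axes [[-0.008, 0.979, 0.202], [-0.017, 0.202, -0.979], [-1.0, -0.011, 0.015]]
```

```bash
python3 -m crank '[[[1,-0.001,0.001,-0.0005,0],[1,-0.002,0.003,-0.0005,0],[1,-0.002,0.005,-0.0006,0],[1,-0.002,0.007,-0.0006,0],[1,-0.002,0.009,-0.0006,0]]]';python3 -c "
from h import *
go(467,-85,122,0.197)"
```

```text
clock: 18.52
tcp_pos: [487.9, 35.2, 121.1]
orientation: [1.035, 1.299, -1.078]
force: [-4.7, -7.7, 2.5]
finger_gap: 12.8
t 18.52 tcp [487.9  35.2 121.1] yaw 0.2055 F [-4.7 -7.7  2.5] gap 12.8
shift [ 0.0019 -0.045   0.1134] turn 0.0085 tool axes [[-0.016, 0.979, 0.204], [-0.02, 0.204, -0.979], [-1.0, -0.02, 0.017]]
```

```bash
python3 -m crank '[[[1,-0.001,0.002,-0.0006,0.002],[1,-0.002,0.004,-0.0006,0.004],[1,-0.002,0.006,-0.0006,0.006],[1,-0.002,0.008,-0.0006,0.008],[1,-0.002,0.01,-0.0006,0.008],[1,-0.002,0.012,-0.0006,0.008],[1,-0.002,0.014,-0.0006,0.008],[1,-0.002,0.015,-0.0006,0.008]]]';python3 -c "
from h import *
from rig import read_camera
go(467,-85,122,0.197)
s=read_camera('scene')[:,:,::-1];t=read_camera('top')[:,:,::-1]
cv2.imwrite('pics/g.png',np.hstack([cv2.resize(t[176:246,270:350],(400,350),interpolation=2),cv2.resize(s[178:258,275:355],(400,400),interpolation=2)[:350]]))"
```

```text
clock: 19.52
tcp_pos: [501.3, 38.0, 122.5]
orientation: [1.036, 1.298, -1.087]
force: [-3.4, -6.1, 2.5]
finger_gap: 13.2
t 19.52 tcp [501.3  38.  122.5] yaw 0.1986 F [-3.4 -6.1  2.5] gap 13.2
shift [ 0.0041 -0.0579  0.1138] turn 0.0016 tool axes [[-0.021, 0.98, 0.198], [-0.023, 0.197, -0.98], [-1.0, -0.025, 0.018]]
```

View pics/g.png

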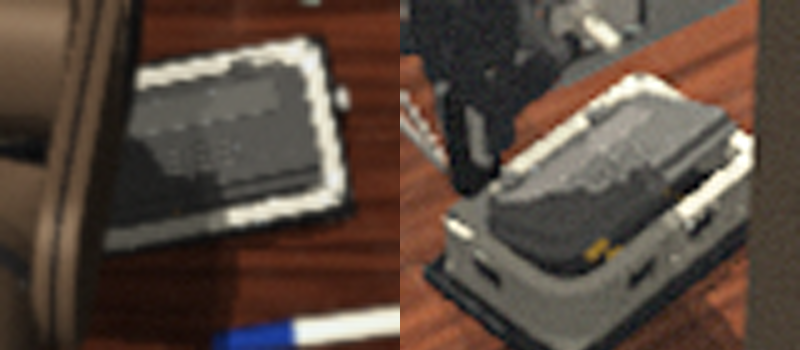

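The cover has sprung: its front edge is up, with the orange inside visible at about (600,250). Lifting the pick straight out.

```bash
python3 -m crank '[[[1,-0.004,-0.0003,0.0008,0],[1,-0.01,-0.0004,0.001,0],[1,-0.02,-0.0006,0.0012,0],[1,-0.035,-0.001,0.0015,0],[1,-0.055,-0.0014,0.0018,0],[1,-0.08,-0.002,0.002,0],[1,-0.08,-0.002,0.002,0],[1,-0.08,-0.002,0.002,0]]]';python3 -c "
from h import *
from rig import read_camera
go(452.5,188,180,0.172)
s=read_camera('scene')[:,:,::-1]
cv2.imwrite('pics/h.png',cv2.resize(s[130:270,245:385],(600,600),interpolation=2))"
```

```text
clock: 20.62
tcp_pos: [501.3, 37.7, 202.3]
orientation: [1.037, 1.298, -1.087]
force: [0.2, -0.4, -0.8]
finger_gap: 13.1
t 20.62 tcp [501.3  37.7 202.3] yaw 0.1985 F [ 0.2 -0.4 -0.8] gap 13.1
shift [ 0.0199 -0.0177 -0.1573] turn 0.0265 tool axes [[-0.02, 0.98, 0.198], [-0.022, 0.197, -0.98], [-1.0, -0.024, 0.018]]
```

View pics/h.png

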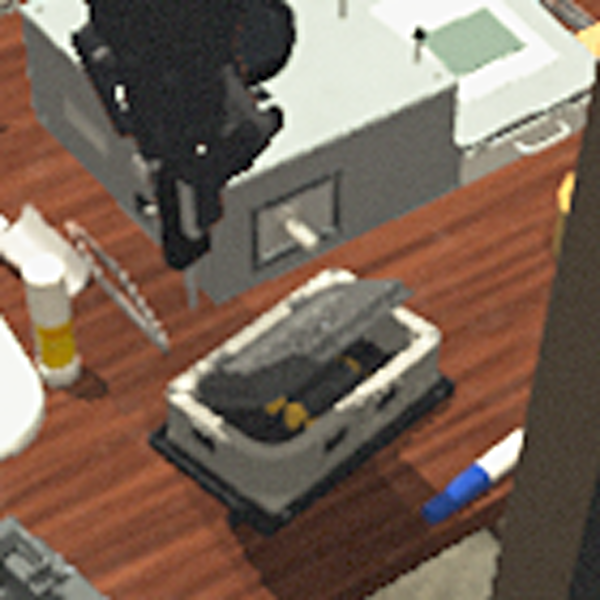

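The cover is fully open and the pick is clear of it, with the tip at crop (193,300). Now carrying it back above the stand.

```bash
python3 -c "
from h import *
o=sensors.get_obs();M=R.from_rotvec(o['orientation']).as_matrix();print(proj('scene',o['tcp_pos']+78*M[:,0]),'seen 289.8 199.6')
go(453.9,189,190,0.172)"; python3 -m crank '[[[1,0,-0.004,-0.038,0.006],[1,0,-0.008,-0.077,0.013],[1,0,-0.012,-0.115,0.02],[1,0,-0.0165,-0.1535,0.0265],[1,0.005,-0.0165,-0.1575,0.0265],[1,0.01,-0.0165,-0.1585,0.0265],[1,0.01,-0.0165,-0.1585,0.0265]]]'; python3 -m crank '[[[1,0,0,0,0]]]'; python3 -c "
from h import *
go(453.9,189,145,0.172)"
```

```text
[[290.37796283 201.65731175]] seen 289.8 199.6
t 20.68 tcp [500.9  37.7 201.7] yaw 0.1985 F [ 0.3 -0.2 -1.2] gap 13.0
shift [ 0.0093 -0.016  -0.1578] turn 0.0265 tool axes [[-0.021, 0.98, 0.198], [-0.022, 0.197, -0.98], [-1.0, -0.025, 0.018]]
clock: 21.55
tcp_pos: [453.0, 188.7, 188.1]
orientation: [1.055, 1.288, -1.11]
force: [0.3, 0.5, -0.5]
finger_gap: 13.1
clock: 21.68
tcp_pos: [453.3, 187.9, 188.1]
orientation: [1.056, 1.288, -1.111]
force: [-0.5, -0.1, -0.5]
finger_gap: 12.7
t 21.68 tcp [453.3 187.9 188.1] yaw 0.1695 F [-0.5 -0.1 -0.5] gap 12.7
shift [ 0.043   0.0019 -0.0018] turn -0.0025 tool axes [[-0.023, 0.985, 0.169], [-0.023, 0.169, -0.985], [-0.999, -0.027, 0.019]]
```

```bash
python3 -m crank '[[[1,0.015,0.0006,-0.0006,0],[1,0.03,0.0012,-0.0012,0],[1,0.042,0.0019,-0.0018,0],[1,0.042,0.0019,-0.0018,0],[1,0.042,0.0019,-0.0018,0]]]'; python3 -c "
from h import *
from rig import read_camera
go(453.9,189,145,0.172)
o=sensors.get_obs();M=R.from_rotvec(o['orientation']).as_matrix();u=proj('scene',[o['tcp_pos']+78*M[:,0],o['tcp_pos']+42*M[:,0],[452.6,188.1,61]]);print(u, (u-[212,215])*[6.667,6.667])
s=read_camera('scene')[:,:,::-1];cv2.imwrite('pics/scenei.png',s)
x=cv2.resize(s[215:305,212:302],(600,600),interpolation=2);cv2.imwrite('pics/i.png',(255*(x/255.)**.5).astype(np.uint8))"
```

```text
clock: 22.3
tcp_pos: [454.2, 189.1, 146.1]
orientation: [1.056, 1.288, -1.111]
force: [0.4, 0.2, -1.7]
finger_gap: 12.9
t 22.3 tcp [454.2 189.1 146.1] yaw 0.1696 F [ 0.4  0.2 -1.7] gap 12.9
shift [ 0.0011 -0.0002  0.    ] turn -0.0024 tool axes [[-0.023, 0.985, 0.169], [-0.023, 0.169, -0.985], [-0.999, -0.027, 0.019]]
[[245.37135466 259.42831483]
 [242.7721546  249.03777922]
 [245.40127964 261.51044504]] [[222.48682154 296.203575  ]
 [205.15795469 226.92987404]
 [222.68633134 310.08513706]]
```

View pics/i.png

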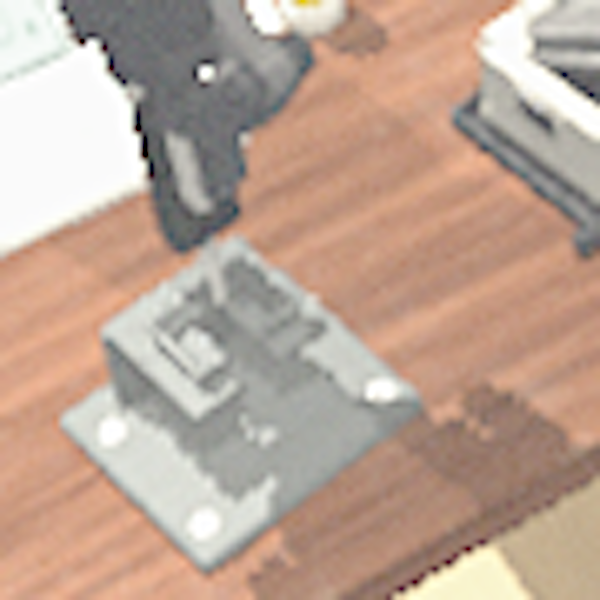

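The shank shows faintly at about (217,290), where it was predicted, above the slot. Lowering it and watching the force.

```bash
python3 -m crank '[[[1,0.01,0.0002,-0.0002,0],[1,0.02,0.0003,-0.0004,0],[1,0.028,0.0005,-0.0005,0],[1,0.035,0.0007,-0.0007,0],[1,0.035,0.0007,-0.0007,0],[1,0.035,0.0007,-0.0007,0]]]'; python3 -c "
from h import *
go(453.7,189,92.5,0.172)"
```

```text
clock: 23.1
tcp_pos: [454.3, 189.2, 111.6]
orientation: [1.057, 1.287, -1.11]
force: [-1.1, -0.6, -0.8]
finger_gap: 13.3
t 23.1 tcp [454.3 189.2 111.6] yaw 0.1697 F [-1.1 -0.6 -0.8] gap 13.3
shift [ 0.0191 -0.0002 -0.0003] turn -0.0023 tool axes [[-0.022, 0.985, 0.169], [-0.023, 0.169, -0.985], [-0.999, -0.026, 0.019]]
```

```bash
python3 -m crank '[[[1,0.005,0,-0.0001,0],[1,0.009,-0.0001,-0.0002,0],[1,0.012,-0.0001,-0.0002,0],[1,0.015,-0.0001,-0.0003,0],[1,0.015,-0.0001,-0.0003,0]]]'; python3 -m crank '[[[1,0.001,0,0,0],[1,0.002,0,0,0],[1,0.003,0,0,0],[1,0.004,0,0,0],[1,0.004,0,0,0]]]';python3 -c "
from h import *
go(453.7,189,92.5,0.172)"
```

```text
clock: 23.72
tcp_pos: [453.6, 189.1, 96.3]
orientation: [1.056, 1.287, -1.111]
force: [0.7, 0.2, -0.6]
finger_gap: 13.2
clock: 24.35
tcp_pos: [453.6, 189.0, 92.4]
orientation: [1.056, 1.287, -1.111]
force: [0.1, -0.7, 0.2]
finger_gap: 13.5
t 24.35 tcp [453.6 189.   92.4] yaw 0.1697 F [ 0.1 -0.7  0.2] gap 13.5
shift [-0.0001  0.0001  0.    ] turn -0.0023 tool axes [[-0.023, 0.985, 0.169], [-0.023, 0.169, -0.985], [-0.999, -0.026, 0.019]]
```

```bash
python3 -m crank '[[[1,0.0005,0,0,0],[1,0.001,0,0,0],[1,0.0015,0,0,0],[1,0.0015,0,0,0]]]'
```

```text
clock: 24.85
tcp_pos: [453.7, 189.0, 92.2]
orientation: [1.056, 1.288, -1.111]
force: [-4.2, -0.6, 8.4]
finger_gap: 13.0
```

The pick is seated, with 8 N upward at z = 92. Releasing and retreating.

```bash
python3 -m crank '[[[0.75,0,0,0,0],[0.6,0,0,0,0],[0.5,0,0,0,0],[0.5,0,0,0,0]]]' 20; python3 -m crank '[[[0.5,-0.02,-0.0005,0.0004,0],[0.5,-0.05,-0.0013,0.001,0],[0.5,-0.09,-0.0024,0.0017,0],[0.5,-0.13,-0.0035,0.0025,0],[0.5,-0.15,-0.004,0.003,0],[0.5,-0.15,-0.004,0.003,0]]]'; python3 -m crank '[[[0.5,0,-0.01,0.05,0],[0.5,0,-0.02,0.1,0],[0.5,0,-0.02,0.15,0],[0.5,0,-0.02,0.2,0],[0.5,0,-0.02,0.2,0]]]'; python3 -c "
from h import *
from rig import read_camera
s=read_camera('scene')[:,:,::-1];t=read_camera('top')[:,:,::-1]
cv2.imwrite('pics/scenej.png',s);cv2.imwrite('pics/topj.png',t)
cv2.imwrite('pics/j.png',np.hstack([cv2.resize(s[190:310,165:365],(500,300),interpolation=2),cv2.resize(t[170:250,160:240],(300,300),interpolation=2)]))
for n in('top','scene'):
  a=cv2.imread(f'pics/{n}0.png').astype(int);b=cv2.imread(f'pics/{n}j.png').astype(int)
  print(n,a.shape)
"
```

```text
clock: 25.35
tcp_pos: [453.6, 189.0, 91.9]
orientation: [1.056, 1.288, -1.111]
force: [0.2, 0.2, -0.2]
finger_gap: 42.7
clock: 26.1
tcp_pos: [454.7, 189.1, 243.9]
orientation: [1.058, 1.285, -1.108]
force: [-0.1, -0.0, 0.1]
finger_gap: 42.9
clock: 26.72
tcp_pos: [468.6, -13.9, 246.4]
orientation: [1.061, 1.285, -1.113]
force: [-0.3, 0.1, -1.0]
finger_gap: 42.6
top (400, 640, 3)
scene (400, 640, 3)
```

View pics/j.png

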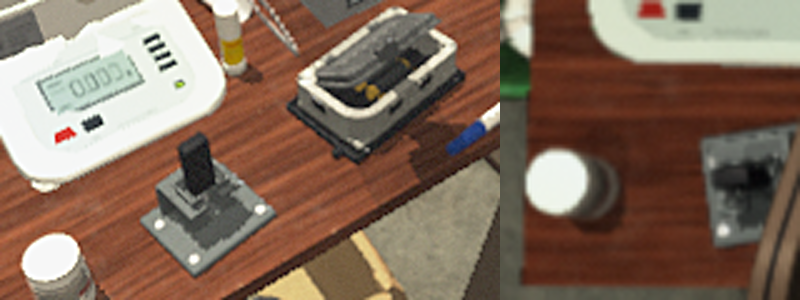

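The pick hangs upright, with its handle at (197,165) as in the first picture. The cover is open at (375,50), and the bystanders in view haven't moved.

```bash
python3 -m crank '[[[0.5,0,0,0,0],[0.5,0,0,0,0],[0.5,0,0,0,0]]]'; python3 -c "
from h import *
a=cv2.imread('pics/scene0.png').astype(int);b=cv2.imread('pics/scenej.png').astype(int)
for nm,(x0,y0,x1,y1) in dict(pick_stand=(222,238,280,302),jar=(165,275,215,325),glue=(245,185,268,225),pen=(343,230,360,252)).items(): print(nm,np.abs(a-b)[y0:y1,x0:x1].mean().round(1))
from rig import job; print(job.job_done())"
```

```text
clock: 27.2
tcp_pos: [468.2, -10.6, 246.4]
orientation: [1.058, 1.288, -1.109]
force: [0.3, 0.5, -0.2]
finger_gap: 42.7
pick_stand 12.4
jar 11.2
glue 13.4
pen 19.0
the job is handed in; nothing more can be done
None
```

The cover is open and the pick is back in its stand. I handed the job in at about 27 s on the robot's clock, under the 67 s limit.

- **Seam run:** I took the pick out of its stand and felt the tip down into the seam at the right-hand end of the front side. I ran it along the front, round the corner and along the left side at about 20 mm/s. It bore outward with about 5–9 N, and a peak near 11 N at the third catch.
- **Cover:** The pictures taken during and after lifting the pick out show the cover sprung up with its inside visible.
- **Pick:** I lowered it straight into the stand until it touched down with about 8 N upward, then released it. The last picture shows it upright, with the gripper clear and no force on the wrist.

**Checks that were less clean:**
- **Tilt:** The tool drifted about 0.03 rad off vertical during the seam run, and I allowed for this when putting the pick back.
- **Tip position:** In one picture the pick tip appeared about 2 pixels from where I expected it. It matched above the stand, though the shank showed only faintly there.
- **Bystanders:** The glue stick, the jar and the visible end of the pen look unmoved. My before/after pixel comparison didn't confirm this: mean differences were 11–19 grey levels everywhere, possibly from shadow or image noise. I did not recheck the tape roll, scissors and carton; the arm never worked near them.

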